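# Find the socket that fits the panel clamp nut

## Robot

A 6-joint arm with a two-finger parallel gripper is mounted at the origin on the work surface. World frame = base frame: x ahead of the robot, y to its left, z up, the work surface at z = 0. Lengths are in mm, angles in rad, forces in N, time in s.
With the tool pointing down it reaches from about 350 to 875 mm from the base axis. Payload 4.2 kg.
Tool frame: the origin (TCP) lies on the mounting face of the last link; the fingertips stand 173 mm ahead of it and the grasp point (between the pads) lies 155 mm ahead of it; z points along the fingers, y is the line along which they close (so a half turn about z gives the same grasp; the last joint's range is limited). The gripper opens to 85 mm and grips with 20 to 120 N. Pads are 22 mm wide; open, the fingers measure 114 mm over their backs; the gripper's body (76 mm by 85 mm) begins 54 mm behind the grasp point. The pads swing forward as they close: fully open they stand 13 mm farther back than shut.
Start: joints at [1.505, 0.385, 0.008, 0, -1.194, -0.259], TCP at [199.417, 592.311, 404.712] pointing down, gripper open.
Joint ranges: [-3.14, 3.14], [-1.21, 2.06], [-1.07, 1.41], [-3.16, 2.05], [-2.99, -0.16], [-3.1, 3.1]. Speed limits (rad/s): [2.79, 2.79, 3.14, 3.14, 3.14, 3.14].

## Interface

Orientations are given as a unit quaternion [x, y, z, w].
In Python, from bench import arm gives the robot as it stands.
- The arm moves only by the tool carry_out, never from a script. Its argument "rows" is a list of rows, each a list of 7 numbers: the shift along the tool's x, y, z as a fraction of full scale, then the turn, a rotation vector about the tool's x, y, z as a fraction of full scale, then the opening, from -1 (shut) to 1 (fully open). A call has 1 to 12 rows; each row is the pose to reach, as a shift and turn from the pose commanded when the call began, along the tool's axes at that moment, turning the shorter way round; what a row does not reach only later rows make up. Full scale, the value 1, is 20 cm for a shift and pi rad for a turn. A row lasts 1/8 s, in which the tool goes at most 62.5 mm and 10.7 degrees, less where a joint would pass 70% of its speed; a pose out of reach is approached as far as the arm can. A call with a number of a shift or a turn outside -1 to 1 is refused whole. A call with a gripper value outside its range is refused whole. The fingers move at their own pace and stop on an object; the grip force is fixed at half the most. Time passes only in rows, so rows that repeat a pose let the fingers close. It gives the time, the measured TCP pose, the force, the opening and the grip force at its end, in the units of the state.
- arm.read_state(): the state, without advancing time (a new reading comes with each control period).
- arm.get_image(name): name is "scene" or "top" or "wrist"; returns (picture, depth): 400x640x3 uint8, red, green, blue; 400x640 float32, mm along the optical axis (not along the pixel's ray), 0 where there is no reading.
- arm.calibration(name): a dict with "mtx" (3x3 intrinsics, pixels), "cam_to_world" (4x4, takes a point from camera to world coordinates). Camera axes: x right, y up, looking along -z (the intrinsics and any distortion apply to the point x, -y, -z); pixel columns grow to the right and rows downward; lengths in mm; the calibration is good to about 2 mm. The wrist camera is an equidistant fisheye: a pixel r from the principal point sees the ray r / f radians off the axis. A picture is of the moment at which its call begins: read the wrist's pose just before it. calibration takes no time and is no camera call; for the wrist camera it gives the pose at the moment of the call.
- arm.job_done(): hands the job in; it is judged then, once.
The state is a dict: "clock": time; "joints": joint angles; "joint_vel": joint speeds; "joint_efforts": joint torques, N m; "position": TCP position; "ee_rot": TCP orientation; "contact_force": force on the tool from outside, world axes, zero at the start; "wrist_torque": the same for the moment, N m; "gripper_width": finger opening in mm; "grasp_force": force on a finger pad.
Only numpy, scipy, OpenCV 4.12 (cv2) and the standard library are available. Lean on these libraries where they do the work, as an engineer would, in place of code of your own. Each camera call takes 0.05 s, during which the arm holds its last target. There are 200 camera calls.

## Task

Pull the sockets, one at a time, straight up out of the sprung catches of the rail and try them on the hex nut of the test-panel clamp, until you find the one that goes fully down over the nut. Stand any socket that does not fit upright on the bench, clear of the clamp (the ones you have not needed may stay in the rail), and leave the jar, the film applicator and the stack of panels alone. Finish with the fitting socket fully home on the nut and still gripped: do not let go of it.

Things in the scene. Friction and masses are not known exactly. Their poses are not given: they have to be found in the camera images.
- socket_1_mid (a point): steel socket, 66 mm tall, 0.2 to 0.35 kg, hex opening down. Point on the axis half-way up (33 mm above foot), z up. From the foot: hex skirt 34 mm across flats to 16 mm; round collar 40 dia to 20 mm; round neck 34 dia to 32 mm; solid hex head 34 across flats (39 corners) to 66 mm, to be gripped across flats. All hexes, bore too, have flats facing this point's +y and -y.
- socket_2_mid (a point): another socket, just like socket_1 outside (all sizes and axes as there). Which of the three fits is found only by trying: one has a bore 27 mm across flats that goes over the nut, the other two (17 and 20 mm) are too tight. Bores are 16 mm deep. At the start all stand in the rail, their y across the rail (parallel to its y), in any order.
- socket_3_mid (a point): another socket, just like socket_1 outside (all sizes and axes as there)
- nut_seat (a point): steel hex nut on the clamp, 24 mm across flats, 14 mm tall, top 4.5 mm bevelled in to 20.5 mm. Point on its axis at its foot, on the clamp bar, 30 mm above the bench; z up; two flats face this point's +y and -y. The nut is tight. A fitting socket is home with its foot on the bar, its mid 33 mm above this point; one too tight, or turned wrong, stays 10 to 14 mm higher.
- fixture: test-panel clamp fixed to the bench, origin at the centre of its underside, z up, nut above it: aluminium base 130 x 150 mm (x, y), 12 mm thick, a brown coated panel on it, and a flat grey bar 48 x 120 mm whose top is 30 mm above the bench. The nut may be turned up to 30 degrees against the clamp.
- rail: dark socket rail fixed to the bench, 216 (x) x 44 mm (y), origin at centre of underside, z up. Sockets stand on its 8 mm base at x = -64, 0, 64 mm, over 8 mm tall spigots. Black blocks (20 mm in y, to 42 mm above bench) between them hold sprung balls over each collar: the first mm of a straight pull up meet some 5 to 15 N, then it is free. Open to fingers on both y sides.
- jar_mid (a point): bystander: closed sample jar, 60 mm dia, 75 mm tall, point at its centre; leave it alone
- applicator_mid (a point): bystander: square steel film applicator frame, 60 x 60 x 30 mm, point at its centre; leave it alone
- panels_mid (a point): bystander: stack of coated test panels, 100 x 75 x 15 mm, point at its centre; leave it alone
There are look-alikes about, which are no part of the job. Leave any pink look-alike of the part that bears socket_2_mid alone.

How it is judged:
By the outcome, as a careful person would: the job done as asked, in the order asked, and still so for the second after the job is handed in, while the arm keeps its last pose, push and grip.
It also fails if it takes over 72 s, if anything falls off the work surface, if the arm or the gripper's body presses on something with over 40 N, if the wrist force passes 120 N, or if a joint passes its speed limit or range.

## Working session

There is one attempt and no reset: what is moved stays moved. The work goes in short steps, Python scripts to look and compute and a tool call to move; the robot and the scene stay as the last step left them, time stands still between calls to the robot, and variables do not carry over. Pictures are saved under pics/ and viewed, at most 10 in all, crops included, and the job is handed in when it is done.

Besides the shell and the picture viewer there is one more tool, called after "Request:" as a command line: name --pt "numbers of a row" for each row, then --argument value for the rest. carry_out: Moves the arm, as the interface text tells. Its arguments: {"type":"object","properties":{"rows":{"type":"array"}},"required":["rows"]}

```bash
mkdir -p pics; ls
python3 - <<'E'
from bench import arm
import cv2,numpy as np
s=arm.read_state();print(s)
for n in("scene","top"):
    p,d=arm.get_image(n);np.savez(f"pics/{n}0.npz",p=p,d=d);cv2.imwrite(f"pics/{n}0.png",p[:,:,::-1])
    c=arm.calibration(n);print(n,c)
E
```

```text
pics
{'clock': 0.0, 'joints': array([ 1.50459614e+00,  3.85568228e-01,  6.64165475e-03, -5.10988458e-04,
       -1.19397109e+00, -2.58627608e-01]), 'joint_vel': array([0.00125419, 0.00049501, 0.00079264, 0.00057342, 0.00113223,
       0.00140451]), 'joint_efforts': array([-6.63459341e-04, -3.92292416e+01,  1.88407212e+01,  4.18644235e+00,
       -4.66984420e-03,  9.39026563e-07]), 'position': array([199.34923715, 592.14761917, 403.6185325 ]), 'ee_rot': array([ 9.86824010e-01, -1.61793734e-01, -1.35437977e-04,  1.06862305e-03]), 'contact_force': array([-0.18248244,  0.36326244, -0.27068951]), 'wrist_torque': array([ 0.03200925,  0.06167645, -0.00257542]), 'grasp_force': 0.0, 'gripper_width': 85.63565689488324}
scene {'mtx': array([[400.56740301,   0.        , 315.16250187],
       [  0.        , 400.56740301, 208.41645549],
       [  0.        ,   0.        ,   1.        ]]), 'cam_to_world': array([[-7.36368228e-01, -4.68191241e-01,  4.88424810e-01,
         1.09894970e+03],
       [ 6.76387434e-01, -5.26684422e-01,  5.14882082e-01,
         6.56443778e+02],
       [ 1.61824581e-02,  7.09507211e-01,  7.04512346e-01,
         8.42688061e+02],
       [ 0.00000000e+00,  0.00000000e+00,  0.00000000e+00,
         1.00000000e+00]])}
top {'mtx': array([[507.70472179,   0.        , 316.76292587],
       [  0.        , 507.70472179, 201.01222554],
       [  0.        ,   0.        ,   1.        ]]), 'cam_to_world': array([[-2.12054889e-02,  9.87353685e-01, -1.57108333e-01,
         2.92637837e+02],
       [-9.99683141e-01, -2.30718573e-02, -1.00651160e-02,
         8.27536675e+01],
       [-1.35626104e-02,  1.56845116e-01,  9.87530083e-01,
         1.54712970e+03],
       [ 0.00000000e+00,  0.00000000e+00,  0.00000000e+00,
         1.00000000e+00]])}
```

View pics/top0.png

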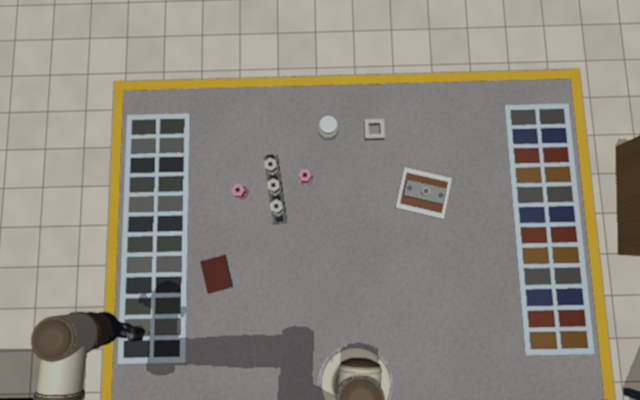

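View pics/scene0.png

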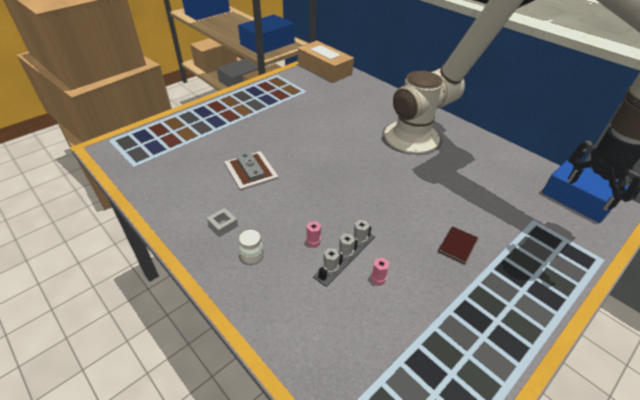

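Top view: the rail is at about (274,187), with steel sockets at (271,163), (274,185) and (277,207). The clamp and nut are at (425,191). The candidates are the three grey sockets in the rail and two pink look-alikes at (239,190) and (305,176). The job is about the steel ones in the rail, so the pink ones stay put.

```bash
cat > h.py <<'E'
import numpy as np,cv2
from bench import arm
from scipy.spatial.transform import Rotation as R
def ray(c,px,fish=False):
    px=np.atleast_2d(np.float64(px));M=c["mtx"];v=(px-M[:2,2])/[M[0,0],M[1,1]]
    if fish:
        r=np.linalg.norm(v,axis=1,keepdims=True)+1e-12
        d=np.c_[v/r*np.sin(r),np.cos(r)]
    else: d=np.c_[v,np.ones(len(v))]
    d=d*[1,-1,-1];T=c["cam_to_world"]
    return T[:3,3],d@T[:3,:3].T
def plane(c,px,z,fish=False):
    o,d=ray(c,px,fish);return o+d*((z-o[2])/d[:,2:])
def proj(c,P):
    T=c["cam_to_world"];q=(np.atleast_2d(P)-T[:3,3])@T[:3,:3];q=q*[1,-1,-1]
    return q,c["mtx"]
def projfish(c,P):
    q,M=proj(c,P);rr=np.linalg.norm(q[:,:2],axis=1);th=np.arctan2(rr,q[:,2])
    return q[:,:2]/rr[:,None]*th[:,None]*[M[0,0],M[1,1]]+M[:2,2]
def move_to(goal_tcp,yaw_deg):
    """shift & turn in tool axes as fractions; tool down, yaw = direction of tool y axis (world deg)"""
    s=arm.read_state();Rt=R.from_quat(s["ee_rot"])
    y=np.array([np.cos(np.radians(yaw_deg)),np.sin(np.radians(yaw_deg)),0]);z=np.array([0,0,-1.])
    best=min((R.from_matrix(np.c_[np.cross(k*y,z),k*y,z]) for k in(1,-1)),key=lambda G:(Rt.inv()*G).magnitude())
    return Rt.inv().apply(np.array(goal_tcp)-s["position"])/200,(Rt.inv()*best).as_rotvec()/np.pi
E
python3 - <<'E'
from h import *
c=arm.calibration("top")
for n,p,z in[("s1",(271,163),66+8),("s2",(274,185),74),("s3",(277,207),74),("nut",(426,191),44),("pinkL",(239,190),66),("pinkR",(305,176),66),("jar",(328,125),75),("appl",(374,129),30),("panels",(216,273),15),("railend",(269,156),8),("railend2",(279,222),8)]:
    print(n,plane(c,p,z).round(0))
w=arm.calibration("wrist");print(w)
s=arm.read_state();Rt=R.from_quat(s["ee_rot"])
print("cam in tool",Rt.inv().apply(w["cam_to_world"][:3,3]-s["position"]),(Rt.inv().as_matrix()@w["cam_to_world"][:3,:3]).round(3)); print(Rt.as_matrix().round(3))
E
```

```text
s1 [[645. 232.  74.]]
s2 [[578. 223.  74.]]
s3 [[512. 215.  74.]]
nut [[ 555. -230.   44.]]
pinkL [[567. 328.  66.]]
pinkR [[605. 131.  66.]]
jar [[757.  59.  75.]]
appl [[755. -83.  30.]]
panels [[325. 405.  15.]]
railend [[683. 244.   8.]]
railend2 [[475. 215.   8.]]
{'mtx': array([[309.70691629,   0.        , 317.72179042],
       [  0.        , 309.70691629, 196.56586267],
       [  0.        ,   0.        ,   1.        ]]), 'cam_to_world': array([[-3.19365850e-01,  9.12408646e-01,  2.55960770e-01,
         2.63934179e+02],
       [-9.47629365e-01, -3.08067406e-01, -8.42202997e-02,
         5.70926390e+02],
       [ 2.00984076e-03, -2.69453029e-01,  9.63011436e-01,
         3.72445811e+02],
       [ 0.00000000e+00,  0.00000000e+00,  0.00000000e+00,
         1.00000000e+00]])}
cam in tool [67.98250832 -0.54251487 31.28196077] [[-0.     0.963  0.27 ]
 [ 1.     0.    -0.   ]
 [-0.     0.27  -0.963]]
[[ 0.948 -0.319 -0.001]
 [-0.319 -0.948 -0.002]
 [ 0.     0.002 -1.   ]]
```

```bash
python3 -c "
from h import *
print(move_to([578,223,330],-82.7))"
```

```text
(array([2.38347135, 1.14407615, 0.37097211]), array([ 6.03133391e-04,  1.16198349e-04, -1.43997947e-01]))
```

Request:
carry_out --pt "1 0.48 0.15 0 0 0 1" --pt "1 0.48 0.15 0 0 0 1" --pt "1 0.48 0.15 0 0 0 1" --pt "1 0.48 0.15 0 0 0 1"

```text
clock: 0.6
position: [359.7, 435.2, 373.9]
ee_rot: [0.987, -0.163, -0.0, 0.001]
contact_force: [0.0, 0.6, 0.0]
gripper_width: 85.4
grasp_force: 0.0
```

Request:
carry_out --pt "1 0.48 0.15 0 0 0 1" --pt "1 0.48 0.15 0 0 0 1" --pt "1 0.48 0.15 0 0 0 1" --pt "1 0.48 0.15 0 0 0 1"

```text
clock: 1.1
position: [518.6, 280.4, 343.7]
ee_rot: [0.987, -0.163, -0.001, 0.001]
contact_force: [0.9, 0.7, -0.2]
gripper_width: 85.1
grasp_force: 0.0
```

```bash
python3 -c "
from h import *
print(arm.read_state()['position'],move_to([578,223,330],-82.7))"
```

```text
[518.6483284  280.38772104 343.65568958] (array([0.37330093, 0.17623155, 0.06819156]), array([ 0.00041359,  0.0004128 , -0.14470854]))
```

Request:
carry_out --pt "0.37 0.18 0.07 0 0 -0.145 1" --pt "0.37 0.18 0.07 0 0 -0.145 1" --pt "0.37 0.18 0.07 0 0 -0.145 1" --pt "0.37 0.18 0.07 0 0 -0.145 1" --pt "0.37 0.18 0.07 0 0 -0.145 1" --pt "0.37 0.18 0.07 0 0 -0.145 1"

```text
clock: 1.85
position: [575.6, 225.4, 330.8]
ee_rot: [0.998, 0.065, 0.0, -0.0]
contact_force: [0.6, 0.5, 0.1]
gripper_width: 85.7
grasp_force: 0.0
```

Run:
```python
from h import *
print(arm.read_state()["position"])
c=arm.calibration("wrist");p,d=arm.get_image("wrist");np.savez("pics/w1.npz",p=p,d=d,T=c["cam_to_world"]);cv2.imwrite("pics/w1.png",p[:,:,::-1])
```

```text
[575.58487801 225.37618402 330.80356861]
```

View pics/w1.png

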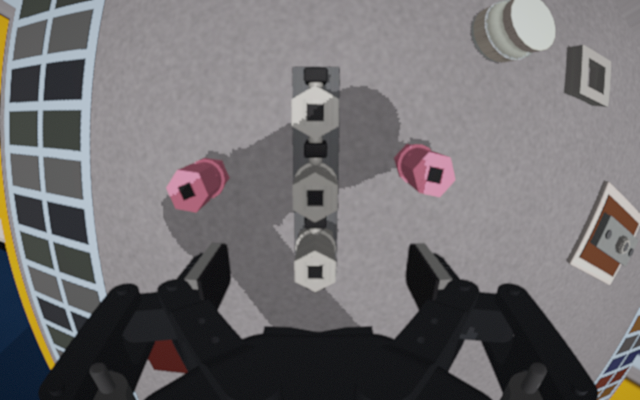

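The three steel sockets show black drive squares at (315,113), (315,198) and (315,272). The pink look-alikes are at (190,188) and (435,174), on either side of the rail.

Run:
```python
from h import *
f=np.load("pics/w1.npz");p=f["p"];c=arm.calibration("wrist");c=dict(mtx=c["mtx"],cam_to_world=f["T"])
cv2.imwrite("pics/w1c.png",cv2.resize(p[50:310,150:490],None,fx=2.2,fy=2.2,interpolation=3)[:,:,::-1])
g=p.max(2);P=[]
for u,v in[(315,113),(315,198),(315,272)]:
    w=g[v-13:v+14,u-13:u+14];m=(w<70).astype(np.uint8)
    n,l,st,ce=cv2.connectedComponentsWithStats(m);i=l[13,13]
    q=ce[i]+[u-13,v-13];X=plane(c,q,74,True)[0];P.append(X);print(q.round(1),st[i],X.round(1))
P=np.array(P);print(np.linalg.norm(np.diff(P,axis=0),axis=1))
d=P[0]-P[2];print("rail yaw",np.degrees(np.arctan2(d[1],d[0])))
dp=f["d"];print(dp[105,300],dp[190,300])
```

```text
[314.8 112.3] [  5   5  16  15 220] [642.7 236.9  74. ]
[314.8 197.8] [  5   6  16  15 227] [579.4 228.8  74. ]
[314.9 271.7] [  7   8  13  11 134] [516.2 220.6  74. ]
[63.84883647 63.75386299]
rail yaw 7.369862207568726
216.71317 233.43896
```

View pics/w1c.png

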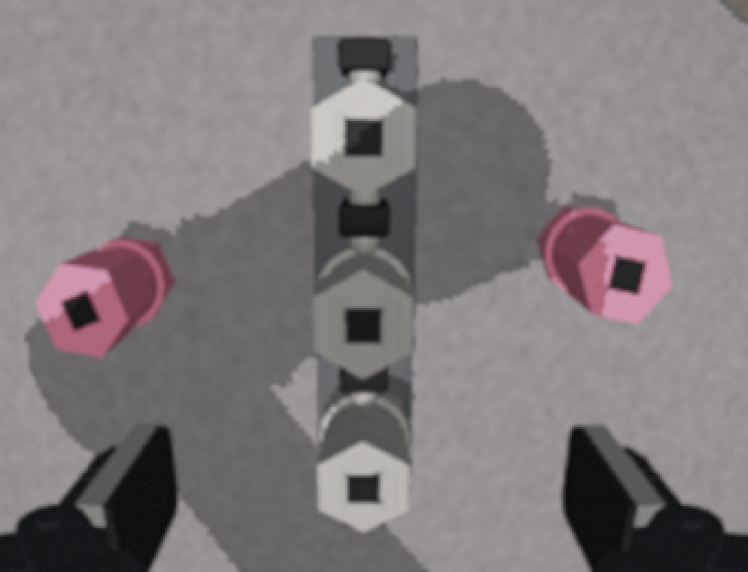

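The crop confirms three steel sockets in the dark rail, with the pink ones standing outside it. I start with the near steel one, at (516,221).

Request:
carry_out --pt "-0.298 -0.015 0.34 0 0 0 1" --pt "-0.298 -0.015 0.34 0 0 0 1" --pt "-0.298 -0.015 0.34 0 0 0 1" --pt "-0.298 -0.015 0.34 0 0 0 1" --pt "-0.298 -0.015 0.34 0 0 0 1"

```text
clock: 2.52
position: [517.5, 220.7, 264.0]
ee_rot: [0.998, 0.065, 0.001, -0.001]
contact_force: [-1.1, 0.6, 0.5]
gripper_width: 85.4
grasp_force: 0.0
```

```bash
python3 -c "
from h import *
print(arm.read_state()['position'],move_to([516.2,220.6,209],-82.63))"
```

```text
[517.45836902 220.66977139 263.95971618] (array([-7.05586259e-03, -9.10859713e-05,  2.74780231e-01]), array([-0.00044366, -0.00089402,  0.00061897]))
```

Request:
carry_out --pt "-0.006 0 0.15 0 0 0 1" --pt "-0.006 0 0.275 0 0 0 1" --pt "-0.006 0 0.275 0 0 0 0.3" --pt "-0.006 0 0.275 0 0 0 -0.1" --pt "-0.006 0 0.275 0 0 0 -1" --pt "-0.006 0 0.275 0 0 0 -1" --pt "-0.006 0 0.275 0 0 0 -1" --pt "-0.006 0 0.275 0 0 0 -1"

```text
clock: 3.52
position: [515.8, 220.4, 209.3]
ee_rot: [0.998, 0.066, 0.001, -0.001]
contact_force: [0.4, -0.0, 6.3]
gripper_width: 33.1
grasp_force: 60.5
```

Request:
carry_out --pt "0 0 -0.03 0 0 0 -1" --pt "0 0 -0.08 0 0 0 -1" --pt "0 0 -0.2 0 0 0 -1" --pt "0 0 -0.45 0 0 0 -1" --pt "0 0 -0.45 0 0 0 -1" --pt "0 0 -0.45 0 0 0 -1"

```text
clock: 4.28
position: [514.5, 219.6, 297.6]
ee_rot: [0.998, 0.065, -0.001, 0.0]
contact_force: [-0.3, -0.6, -3.0]
gripper_width: 33.4
grasp_force: 62.8
```

```bash
python3 -c "
from h import *
s=arm.read_state();print(s['position'],s['contact_force'],s['gripper_width'],move_to([500,-230,330],-82.63))"
```

```text
[514.49765952 219.57465456 297.58069426] [-0.34129437 -0.6176462  -2.97888639] 33.400166983127114 (array([-0.36393317,  2.21945862, -0.16130773]), array([3.30048731e-05, 4.91102774e-04, 4.94055717e-04]))
```

Request:
carry_out --pt "-0.18 1 0 0 0 0 -1" --pt "-0.18 1 0 0 0 0 -1" --pt "-0.18 1 0 0 0 0 -1" --pt "-0.18 1 0 0 0 0 -1"

```text
clock: 4.78
position: [504.0, 13.9, 296.0]
ee_rot: [0.998, 0.063, -0.003, 0.001]
contact_force: [0.2, 0.7, -2.9]
gripper_width: 33.1
grasp_force: 62.6
```

Request:
carry_out --pt "-0.2 1 0 0 0 0 -1" --pt "-0.2 1 0 0 0 0 -1" --pt "-0.2 1 0 0 0 0 -1" --pt "-0.2 1 0 0 0 0 -1"

```text
clock: 5.28
position: [491.2, -189.0, 296.3]
ee_rot: [0.998, 0.063, -0.002, -0.0]
contact_force: [0.3, -0.0, -2.8]
gripper_width: 33.3
grasp_force: 62.5
```

Request:
carry_out --pt "0 0.25 0.03 0 0 0 -1" --pt "0 0.25 0.03 0 0 0 -1" --pt "0 0.25 0.03 0 0 0 -1" --pt "0 0.25 0.03 0 0 0 -1"

```text
clock: 5.78
position: [498.6, -234.9, 291.5]
ee_rot: [0.998, 0.066, -0.0, -0.0]
contact_force: [-0.5, 0.3, -3.1]
gripper_width: 33.4
grasp_force: 62.4
```

Run:
```python
from h import *
s=arm.read_state();print(s["position"],s["joint_vel"].round(3))
c=arm.calibration("wrist");p,d=arm.get_image("wrist");np.savez("pics/w2.npz",p=p,d=d,T=c["cam_to_world"]);cv2.imwrite("pics/w2.png",p[:,:,::-1])
```

```text
[ 498.58863847 -234.88079281  291.49820086] [ 0.003 -0.006  0.004  0.001  0.     0.003]
```

View pics/w2.png

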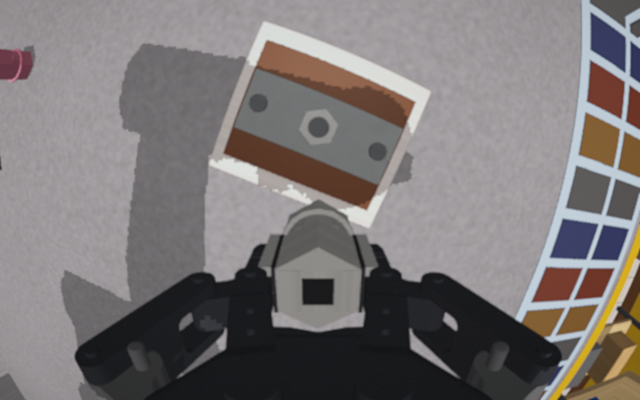

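Nut at (318,127), lighter hexagon with a dark bolt hole, on the grey bar of the clamp. The gripped socket is at (318,270).

Run:
```python
from h import *
f=np.load("pics/w2.npz");p=f["p"];c=dict(mtx=arm.calibration("wrist")["mtx"],cam_to_world=f["T"])
w=p[97:157,288:348];cv2.imwrite("pics/w2c.png",cv2.resize(w,None,fx=9,fy=9,interpolation=0)[:,:,::-1])
g=w.mean(2);print(g[30,::2].astype(int));print(g[::2,30].astype(int))
print(f["d"][127,[300,308,318,328,340]])
```

```text
[114 115 115 115 115 116 137 146 145 142 103  79  81  80  80  80  80  80
  79  77  95 140 146 148 137 117 115 115 115 114]
[116 116 115 114 115 114 125 152 151 145  99  79  81  80  80  80  80  81
  80  78 107 144 145 138 115 115 115 115 114 115]
[213.4293  210.88486 211.24767 211.86351 225.00505]
```

View pics/w2c.png

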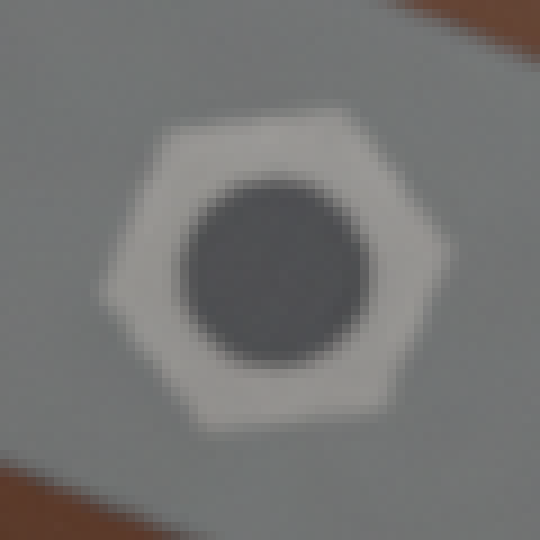

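The enlarged nut is a clean hexagon with a concentric dark bolt at its centre.

```bash
cat >> h.py <<'E'
def nut(p,c,u,v,r=30,zo=39.5,hw=(125,)):
    w=cv2.resize(p[v-r:v+r,u-r:u+r].mean(2).astype(np.float32),None,fx=8,fy=8,interpolation=cv2.INTER_CUBIC)
    def cont(m):
        cs,_=cv2.findContours(m.astype(np.uint8),cv2.RETR_EXTERNAL,cv2.CHAIN_APPROX_NONE)
        k=max(cs,key=lambda q:cv2.contourArea(q) if cv2.pointPolygonTest(q,(8.*r,8.*r),False)>=0 else 0)[:,0]
        return (k+.5)/8-.5+[u-r,v-r]
    m=w>hw[0]
    def cen(q):
        P=plane(c,q,zo,True)[:,:2].astype(np.float32)
        o=P.mean(0);M=cv2.moments((P-o).reshape(-1,1,2));return P,np.array([M["m10"],M["m01"]])/M["m00"]+o,abs(M["m00"])
    P,C,A=cen(cont(m))
    rel=(P-C)*20+600;im=cv2.fillPoly(np.zeros((1200,1200),np.uint8),[rel.round().astype(np.int32).reshape(-1,1,2)],1)
    y,x=np.nonzero(im);zc=(x-600+1j*(y-600))/20
    cor=np.degrees(np.angle((zc**6).sum()))/6
    return C,cor,np.sqrt(A/0.8660),cont
E
python3 - <<'E'
from h import *
f=np.load("pics/w2.npz");p=f["p"];c=dict(mtx=arm.calibration("wrist")["mtx"],cam_to_world=f["T"])
C,cor,af,cont=nut(p,c,318,127);print(C,"corner deg",cor,"AF",af,"cam",f["T"][:3,3])
w=p[112:142,303:333].mean(2);m=(w<105).astype(np.uint8);M=cv2.moments(m,True);q=(M["m10"]/M["m00"]+303,M["m01"]/M["m00"]+112);print(q,plane(c,q,44,True))
E
```

```text
[ 555.79723765 -226.83350318] corner deg -15.440291123160101 AF 24.704470760999484 cam [ 566.12835726 -225.30001393  260.15407798]
(318.2229102167183, 126.83281733746131) [[ 555.77144216 -226.88284082   44.        ]]
```

Run:
```python
from h import *
f=np.load("pics/w2.npz");p=f["p"];c=dict(mtx=arm.calibration("wrist")["mtx"],cam_to_world=f["T"])
w=p[271:311,298:338].max(2);n,l,st,ce=cv2.connectedComponentsWithStats((w<70).astype(np.uint8));i=l[20,20];q=ce[i]+[298,271]
X=plane(c,q,156.2,True)[0];s=arm.read_state();Rt=R.from_quat(s["ee_rot"])
print(q,st[i],X,"in tool",Rt.inv().apply(X-s["position"]))
print(move_to([555.8,-226.8,275],-105.44), arm.read_state()["position"])
```

```text
[317.54111406 290.94562334] [  4   8  32  25 754] [ 498.84511705 -234.11706441  156.2       ] in tool [  0.33253605  -0.71273141 135.47425672]
(array([ 0.28860404, -0.00229677,  0.08328879]), array([-5.05760485e-05,  1.03968424e-04,  1.27997717e-01])) [ 498.65214741 -234.89184871  291.67418673]
```

Request:
carry_out --pt "0.287 -0.001 0.08 0 0 0.128 -1" --pt "0.287 -0.001 0.08 0 0 0.128 -1" --pt "0.287 -0.001 0.08 0 0 0.128 -1" --pt "0.287 -0.001 0.17 0 0 0.128 -1" --pt "0.287 -0.001 0.17 0 0 0.128 -1" --pt "0.287 -0.001 0.17 0 0 0.128 -1"

```text
clock: 6.58
position: [555.4, -228.3, 258.7]
ee_rot: [0.991, -0.135, 0.001, 0.0]
contact_force: [0.5, -0.0, -2.0]
gripper_width: 33.6
grasp_force: 62.6
```

Run:
```python
from h import *
s=arm.read_state();print(s["position"],s["contact_force"],move_to([555.4,-227.1,231.3],-105.44))
```

```text
[ 555.37880779 -228.26088924  258.66054335] [ 0.46237331 -0.03868421 -1.96047312] (array([-0.00161665, -0.00563924,  0.13680012]), array([ 3.87935532e-05, -3.98422681e-04, -1.26740209e-04]))
```

Request:
carry_out --pt "-0.002 -0.006 0.05 0 0 0 -1" --pt "-0.002 -0.006 0.07 0 0 0 -1" --pt "-0.002 -0.006 0.085 0 0 0 -1" --pt "-0.002 -0.006 0.085 0 0 0 -1"

```text
clock: 7.08
position: [555.3, -226.8, 245.0]
ee_rot: [0.991, -0.134, 0.0, 0.001]
contact_force: [-6.2, 5.7, 18.4]
gripper_width: 33.1
grasp_force: 65.4
```

Resting 13.7 mm above home means this one is too tight. I'll stand it on the bench.

Request:
carry_out --pt "0 0 -0.2 0 0 0 -1" --pt "-0.2 -0.2 -0.3 0 0 -0.03 -1" --pt "-0.755 -0.76 -0.3 0 0 -0.127 -1" --pt "-0.755 -0.76 -0.3 0 0 -0.127 -1" --pt "-0.755 -0.76 -0.3 0 0 -0.127 -1" --pt "-0.755 -0.76 -0.1 0 0 -0.127 -1" --pt "-0.755 -0.76 0.1 0 0 -0.127 -1" --pt "-0.755 -0.76 0.18 0 0 -0.127 -1" --pt "-0.755 -0.76 0.18 0 0 -0.127 -1"

```text
clock: 8.2
position: [450.3, -40.3, 203.7]
ee_rot: [0.998, 0.064, -0.002, 0.0]
contact_force: [-0.3, 0.9, -1.8]
gripper_width: 33.2
grasp_force: 62.5
```

Run:
```python
from h import *
s=arm.read_state();print(s["position"],s["contact_force"],move_to([450,-40,201.3],-82.63))
```

```text
[450.30510976 -40.26029435 203.70343973] [-0.25477057  0.94847023 -1.78874715] (array([-0.00130955, -0.00149161,  0.01202058]), array([ 0.00016343,  0.00099416, -0.00023375]))
```

Request:
carry_out --pt "0 0 0.012 0 0 0 -1" --pt "0 0 0.018 0 0 0 -1" --pt "0 0 0.018 0 0 0 -1"

```text
clock: 8.57
position: [450.7, -40.2, 201.7]
ee_rot: [0.998, 0.064, 0.001, -0.0]
contact_force: [-0.5, -0.7, -2.8]
gripper_width: 33.2
grasp_force: 62.5
```

Request:
carry_out --pt "0 0 0.006 0 0 0 -1" --pt "0 0 0.008 0 0 0 -1" --pt "0 0 0.008 0 0 0 -1"

```text
clock: 8.95
position: [450.8, -40.2, 201.2]
ee_rot: [0.998, 0.064, 0.001, 0.0]
contact_force: [-4.0, 0.8, 10.8]
gripper_width: 33.1
grasp_force: 64.4
```

Request:
carry_out --pt "0 0 -0.005 0 0 0 0" --pt "0 0 -0.005 0 0 0 0.6" --pt "0 0 -0.005 0 0 0 1" --pt "0 0 -0.2 0 0 0 1" --pt "0 0 -0.45 0 0 0 1" --pt "0.3 -0.5 -0.45 0 0 0 1" --pt "0.6 -1 -0.4 0 0 0 1" --pt "0.6 -1 -0.4 0 0 0 1" --pt "0.6 -1 -0.4 0 0 0 1"

```text
clock: 10.07
position: [544.9, 175.9, 279.1]
ee_rot: [0.998, 0.064, 0.0, 0.0]
contact_force: [1.2, -0.3, 0.2]
gripper_width: 85.3
grasp_force: 0.0
```

Run:
```python
from h import *
s=arm.read_state();print(s["position"],s["contact_force"],move_to([579.4,228.8,264],-82.63))
```

```text
[544.91909928 175.8623382  279.11556408] [ 1.18714541 -0.26572916  0.18670757] (array([ 0.20499067, -0.24033335,  0.07559051]), array([ 2.68228372e-05, -5.11601323e-05,  9.19019694e-05]))
```

Request:
carry_out --pt "0.205 -0.24 0.075 0 0 0 1" --pt "0.205 -0.24 0.075 0 0 0 1" --pt "0.205 -0.24 0.075 0 0 0 1"

```text
clock: 10.45
position: [578.4, 226.2, 263.5]
ee_rot: [0.998, 0.064, -0.001, 0.001]
contact_force: [-0.2, 0.1, 0.8]
gripper_width: 85.4
grasp_force: 0.0
```

Run:
```python
from h import *
s=arm.read_state();print(s["position"],move_to([579.4,228.8,209],-82.63))
p,d=arm.get_image("scene");cv2.imwrite("pics/s2.png",np.hstack([p[60:320,180:480]])[:,:,::-1])
```

```text
[578.43945012 226.1960448  263.53377125] (array([ 0.00697459, -0.01254732,  0.2726441 ]), array([ 0.0002867 ,  0.00064417, -0.00026633]))
```

View pics/s2.png

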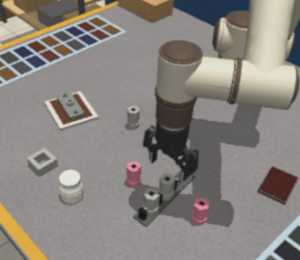

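The first socket stands upright at (133,117) in the crop, and the gripper is over the middle socket.

Request:
carry_out --pt "0.005 -0.009 0.15 0 0 0 1" --pt "0.005 -0.009 0.275 0 0 0 1" --pt "0.005 -0.009 0.275 0 0 0 0.3" --pt "0.005 -0.009 0.275 0 0 0 -0.1" --pt "0.005 -0.009 0.275 0 0 0 -1" --pt "0.005 -0.009 0.275 0 0 0 -1" --pt "0.005 -0.009 0.275 0 0 0 -1" --pt "0.005 -0.009 0.275 0 0 0 -1"

```text
clock: 11.5
position: [580.0, 228.3, 211.4]
ee_rot: [0.998, 0.064, 0.001, -0.0]
contact_force: [-1.3, -1.2, 6.0]
gripper_width: 33.2
grasp_force: 60.4
```

Request:
carry_out --pt "0 0 -0.03 0 0 0 -1" --pt "0 0 -0.08 0 0 0 -1" --pt "0 0 -0.2 0 0 0 -1" --pt "0 0 -0.5 0 0 0 -1" --pt "0 0 -0.5 0 0 0 -1" --pt "-0.3 0.35 -0.5 0 0 0 -1" --pt "-0.6 0.7 -0.5 0 0 0 -1" --pt "-0.6 1 -0.5 0 0 0 -1" --pt "-0.6 1 -0.5 0 0 0 -1"

```text
clock: 12.62
position: [484.2, 12.6, 309.6]
ee_rot: [0.998, 0.064, -0.001, 0.0]
contact_force: [0.6, -0.6, -2.7]
gripper_width: 33.0
grasp_force: 62.6
```

Run:
```python
from h import *
s=arm.read_state();print(s["position"],s["gripper_width"],s["contact_force"],move_to([555.4,-227.1,290],-82.63))
```

```text
[484.20614136  12.5973846  309.62136392] 32.97653923297711 [ 0.64565222 -0.60256499 -2.73793786] (array([0.20056424, 1.2340451 , 0.09806462]), array([ 5.94303294e-05,  4.34043435e-04, -2.93915413e-04]))
```

Request:
carry_out --pt "0.1 1 0 0 0 0 -1" --pt "0.1 1 0 0 0 0 -1" --pt "0.1 1 0 0 0 0 -1" --pt "0.1 1 0 0 0 0 -1"

```text
clock: 13.12
position: [531.0, -184.5, 309.0]
ee_rot: [0.998, 0.061, -0.001, -0.0]
contact_force: [0.1, 0.7, -2.3]
gripper_width: 33.1
grasp_force: 62.6
```

Run:
```python
from h import *
s=arm.read_state();print(s["position"],move_to([555.4,-227.1,260],-105.44))
```

```text
[ 531.02141691 -184.49302939  309.01859756] (array([0.09518401, 0.22640024, 0.24493925]), array([5.61362023e-05, 4.41829822e-04, 1.24916576e-01]))
```

Request:
carry_out --pt "0.095 0.22 0.1 0 0 0.126 -1" --pt "0.095 0.22 0.1 0 0 0.126 -1" --pt "0.095 0.22 0.24 0 0 0.126 -1" --pt "0.095 0.22 0.24 0 0 0.126 -1" --pt "0.095 0.22 0.24 0 0 0.126 -1" --pt "0.095 0.22 0.24 0 0 0.126 -1"

```text
clock: 13.88
position: [556.0, -222.2, 262.8]
ee_rot: [0.991, -0.133, 0.001, 0.0]
contact_force: [0.5, -0.2, -3.2]
gripper_width: 33.2
grasp_force: 62.4
```

Run:
```python
from h import *
s=arm.read_state();print(s["position"],s["contact_force"],move_to([555.4,-227.1,233.4],-105.44))
```

```text
[ 556.03885664 -222.2131309   262.81372688] [ 0.45210682 -0.20967566 -3.23098128] (array([0.00306236, 0.02442672, 0.14707271]), array([-3.63925230e-05, -6.73462416e-04,  6.85847623e-04]))
```

Request:
carry_out --pt "0.007 0.025 0.03 0 0 0 -1" --pt "0.007 0.025 0.07 0 0 0 -1" --pt "0.007 0.025 0.085 0 0 0 -1" --pt "0.007 0.025 0.095 0 0 0 -1" --pt "0.007 0.025 0.095 0 0 0 -1"

```text
clock: 14.5
position: [555.7, -227.7, 242.3]
ee_rot: [0.991, -0.134, -0.0, 0.0]
contact_force: [-0.3, 0.1, -2.7]
gripper_width: 33.2
grasp_force: 62.4
```

Free at 5 mm past the nut's top, so this one is going on.

Request:
carry_out --pt "0 0 0.015 0 0 0 -1" --pt "0 0 0.03 0 0 0 -1" --pt "0 0 0.045 0 0 0 -1" --pt "0 0 0.05 0 0 0 -1" --pt "0 0 0.05 0 0 0 -1"

```text
clock: 15.12
position: [555.7, -227.6, 233.4]
ee_rot: [0.991, -0.134, 0.0, 0.0]
contact_force: [-2.3, 1.4, 4.5]
gripper_width: 33.2
grasp_force: 63.4
```

Request:
carry_out --pt "0 0 0.006 0 0 0 -1" --pt "0 0 0.01 0 0 0 -1" --pt "0 0 0.01 0 0 0 -1" --pt "0 0 0.01 0 0 0 -1"

```text
clock: 15.62
position: [555.6, -227.6, 233.4]
ee_rot: [0.991, -0.133, 0.0, 0.0]
contact_force: [-5.8, 3.7, 14.3]
gripper_width: 33.2
grasp_force: 64.9
```

Run:
```python
from h import *
p,d=arm.get_image("scene");cv2.imwrite("pics/s3.png",cv2.resize(p[100:320,160:460],None,fx=2,fy=2)[:,:,::-1])
```

```text
(no output)
```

View pics/s3.png

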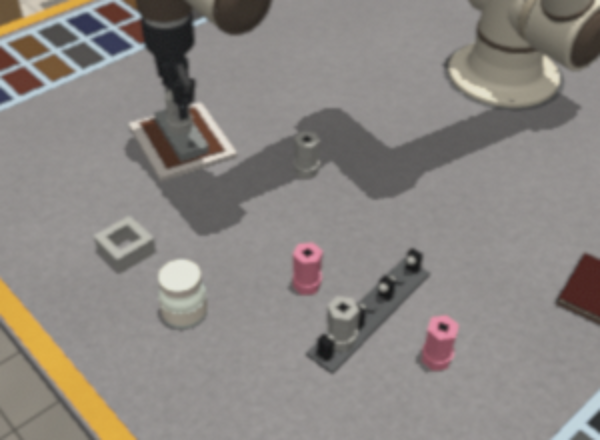

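The fitting socket is held down on the nut at (180,140). It stopped solid at exactly the home height, 233.4 mm. The rejected socket stands upright at (307,150), the third is still in the rail at (343,320), and the bystanders are untouched. I'm handing the job in.

```bash
python3 -c "
from bench import arm
print(arm.job_done())"
```

```text
the job is handed in; nothing more can be done
None
```

The job is handed in: the second socket I tried (middle of the rail) is fully home on the nut and still gripped, the too-tight first one stands upright on the bench, and the third stays in the rail.

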